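Clamp up a stack of plywood strips for a casting form

TASK

Clamp up the strips for a form side: stack all the full-length plywood strips squarely along the narrow raised bearer, one on top of another, and lay the thick wooden block last, squarely on top; leave the short offcut and the other tools where they are. When the stack is complete, slide the clamp's jaw down its bar by the cross bar until its foot bears on the block and the jaw tilts and binds, then screw the wooden handle tight by turning it clockwise about three quarters of a turn. Leave the stack clamped.

Things in the scene. Friction and masses are not known exactly. Their poses are not given: they have to be found in the camera images.
- station: the fixed clamping station: a dark wooden bearer 36 (x) x 80 (y) mm over the origin, its long side along the station's y, top 36 mm above the table; a low sill, 36 mm wide and 10 mm high, runs on from it to the clamp bar, an upright flat steel bar 10 (x) x 24 (y) mm at y = +140 mm, top 256 mm above the table. Origin on the table under the middle of the bearer. The station's place and yaw vary (up to 0.25 rad)
- bearer_top (a point): middle of the bearer's top face; axes as the station's (y along the bearer towards the clamp bar, z up)
- strip1: full-length plywood strip with two dark ply lines, 40 (x) x 140 (y) x 12 (z) mm, about 50 g, lying flat on the table at the start with its length roughly along world y; origin at the centre of its underside, own y along its length, z up. Absent in some starts
- strip2: full-length plywood strip with two dark ply lines, 40 (x) x 140 (y) x 12 (z) mm, about 50 g, lying flat on the table at the start with its length roughly along world y; origin at the centre of its underside, own y along its length, z up. Absent in some starts
- strip3: full-length plywood strip with two dark ply lines, 40 (x) x 140 (y) x 12 (z) mm, about 50 g, lying flat on the table at the start with its length roughly along world y; origin at the centre of its underside, own y along its length, z up. Absent in some starts
- strip4: full-length plywood strip with two dark ply lines, 40 (x) x 140 (y) x 12 (z) mm, about 50 g, lying flat on the table at the start with its length roughly along world y; origin at the centre of its underside, own y along its length, z up. Absent in some starts
- strip5: full-length plywood strip with two dark ply lines, 40 (x) x 140 (y) x 12 (z) mm, about 50 g, lying flat on the table at the start with its length roughly along world y; origin at the centre of its underside, own y along its length, z up. Absent in some starts
- block: thick plain wooden clamping block with rounded edges, 40 (x) x 140 (y) x 22 (z) mm, about 100 g; origin at the centre of its underside, y along its length, z up; starts lying flat among the strips
- offcut: short plywood offcut 40 x 75 x 12 mm lying beside the strips; not to be used or moved; origin at the centre of its underside
- jaw (a joint): how far the clamp's sliding jaw has been slid down its bar from the top, m (0 to 0.110; starts near the top). The foot's underside is 165 mm above the table at 0. About 4 N pushes it down, about 15 N pulls it up, and it stays where it is left.
- jaw_tilt (a joint): tilt of the jaw on its bar, rad: 0 square to the bar, grows as the foot is pressed upwards by the work (springy, 6 N m/rad plus the arm's weight, up to 0.14). Pushing the cross bar down with the foot on the work tilts it: about 0.025 at 8 N of push and 0.06 at 10 N, and it stays bound when let go. Screwing tight adds about 0.01 rad for each radian of the handle
- screw (a joint): turn of the wooden handle, rad: 0 at the start, grows clockwise seen from above (tightening), up to 6.5; each radian drives the foot down 1.2 mm relative to the jaw. Takes about 0.06 N m and stays where it is left
- cross_bar (a point): point on the steel cross bar (16 mm diameter, level, along the station's x, 85 mm to each side of the clamp bar, going through the collar), 62 mm from the clamp bar on the station's -x side, on the bar's centre line: place to push or pull the jaw. Open space below and above
- foot (a point): centre of the underside of the clamp's round steel foot (30 mm diameter), above the bearer 30 mm from its middle towards the clamp bar. It hangs from a boss (30 mm across) at the end of the jaw's arm (18 mm wide, 22 mm high), which runs back 110 mm to a 28 x 36 x 44 mm collar on the clamp bar; arm and collar middle are 55 mm above the foot. Strips must go in under it from the side or the bearer's free end
- handle (a point): middle of the wooden wing handle on top of the screw, 100 mm above the foot and straight over it: 54 mm long (x of this point) x 15 mm thick (y) x 30 mm high, its top 15 mm above this point; clear all round. Turns and sinks with the screw
- hammer: claw hammer 260 mm lying on the table, bystander; origin under its middle
- spatula: filling spatula 260 mm, bystander; origin under its middle
- tape: black tape measure 62 x 34 x 58 mm high, bystander; origin under its middle
- jar: glass jar 64 mm wide, 85 mm high, bystander; origin under its middle
- tile: concrete sample tile 100 x 100 x 18 mm, bystander; origin under its middle
- brush: paint brush 200 mm, bystander; origin under its middle
Not all that is in view belongs to the job. Leave any grey look-alike of the strip2 alone.

How it is judged:
By the outcome, as a careful person would: the job done as asked, in the order asked, and still so for the second after the job is handed in, with the robot touching nothing.
Of strip1, strip2, strip3, strip4, strip5 only 3 to 5 are there at a start; the rules pass over those that are not, and their reading is None.
At some moment in a run one of strip1, strip2, strip3, strip4, strip5 may be knocked a few centimetres aside while the robot is not near it.
Once in a run the grip may slacken for a moment while it holds something.
It also fails if it takes over 210 s, if anything falls off the work surface, if the arm or the gripper's body presses on something with over 40 N, if the wrist force passes 120 N, or if a joint passes its speed limit or range.

ROBOT

A 6-joint arm with a two-finger parallel gripper is mounted at the origin on the work surface. World frame = base frame: x ahead of the robot, y to its left, z up, the work surface at z = 0. Lengths are in mm, angles in rad, forces in N, time in s.
With the tool pointing down it reaches from about 200 to 875 mm from the base axis. Payload 3.4 kg.
Tool frame: the origin (TCP) lies midway between the tips of the shut fingers; the grasp point (between the pads) lies 19 mm behind it; z points along the fingers, x is the direction in which the jaws open and shut, and the axes are right-handed (so a half turn about z gives the same grasp; the last joint's range is limited). The gripper opens to 94 mm and grips with 3 to 60 N. Pads are 16 mm wide; open, the fingers measure 119 mm over their backs; the gripper's body (75 mm by 177 mm) begins 78 mm behind the grasp point.
Start: joints at [1.157, 0.276, 1.505, -0, 1.361, -0.121], TCP at [165.982, 550.559, 205.493] pointing down, gripper open.
Joint ranges: [-2.89, 2.89], [-0.75, 2.08], [0.22, 2.7], [-1.18, 4.32], [0.11, 2.71], [-2.7, 2.7]. Speed limits (rad/s): [2.57, 2.57, 3.14, 3.14, 3.14, 3.14].

INTERFACE

Orientations are given as a rotation vector (axis times angle).
In Python, from station import arm, planner, eyes gives the robot as it stands. Calls block until the motion is done:
- arm.move_ptp(position, orientation): joint-space move of the TCP to a pose.
- arm.move_linear(position, orientation=None, rate=150): straight line of the TCP; orientation=None keeps the orientation; rate is the mean speed in mm/s.
- arm.movej(angles): joint-space move.
- arm.grip(opening, f_grip=None): finger opening in mm; f_grip is the grip in N (None keeps the last); returns when the fingers have stopped.
- arm.sleep(seconds).
- planner.ik(position, orientation): joint angles nearest the present ones, or None.
- arm.observe(): the state.
- eyes.grab_frame(name): name is "side" or "top"; returns the picture (400x640x3 uint8, red, green, blue); there is no depth.
- eyes.camera_params(name): a dict with "fovy" (degrees; the focal length in pixels is half the picture's height over the tangent of half this angle, whatever the lens; pixels are square), "cx", "cy" (the principal point, pixels), "R" (3x3) and "t" (3): a world point X has camera coordinates R X + t. Camera axes: x right, y down, z forward; pixel columns grow to the right and rows downward; lengths in mm; the calibration is good to about 2 mm. A picture is of the moment at which its call begins. camera_params takes no time and is no camera call.
A pose or a line that the arm cannot do raises arm.MotionError and nothing moves.
- arm.hand_in(): hands the job in, once; it reports no verdict.
The state is a dict: "t": time; "joint_pos": joint angles; "qvel": joint speeds; "effort": joint torques, N m; "eef_pos": TCP position; "eef_rot": TCP orientation; "force": force on the tool from outside, world axes, zero at the start; "ft_torque": the same for the moment, N m; "opening": finger opening in mm.
Only numpy, scipy, OpenCV 4.12 (cv2) and the standard library are available. Lean on these libraries where they do the work, as an engineer would, in place of code of your own. Each camera call takes 0.05 s, during which the arm holds its last target. There are 200 camera calls.

## Working session

There is one attempt and no reset: what is moved stays moved. The work goes in short steps, each a Python script; the robot and the scene stay as the last script left them, time stands still between calls to the robot, and variables do not carry over. Pictures are saved under pics/ and viewed, about 12 in all and at most 16, crops included, and the job is handed in when it is done.

```bash
ls; mkdir -p pics
python3 - <<'E'
from station import arm, planner, eyes
import cv2,numpy as np
for n in("top","side"):
    f=eyes.grab_frame(n); cv2.imwrite(f"pics/{n}0.png",f[:,:,::-1]); p=eyes.camera_params(n)
    C=-p["R"].T@p["t"]; print(n,p["fovy"],p["cx"],p["cy"],C,p["R"][2])
s=arm.observe();print(s["t"],s["eef_rot"],s["opening"])
E
```

```text
pics
top 56.92546563201974 319.07399678780655 197.99708821014315 [ 304.78396109  -32.70017997 1389.06653563] [ 0.16915678  0.01745993 -0.98543449]
side 43.02172425179108 310.2373027429909 199.86798606026235 [-464.27716026 1220.97097277 1121.8194632 ] [ 0.53207141 -0.67604344 -0.50976983]
0.1 [ 2.52109911e+00  1.87312648e+00 -2.15048571e-03] 94.00186696611951
```

View pics/top0.png

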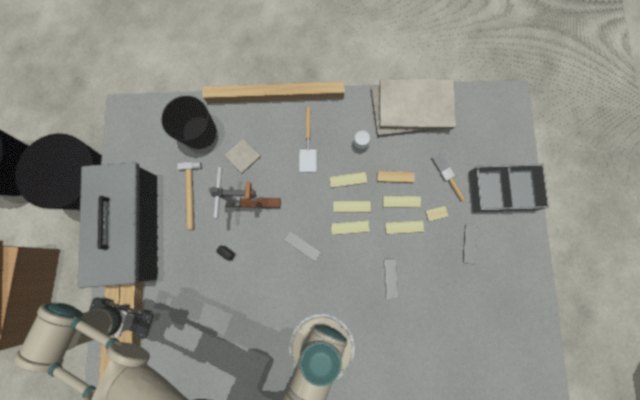

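View pics/side0.png

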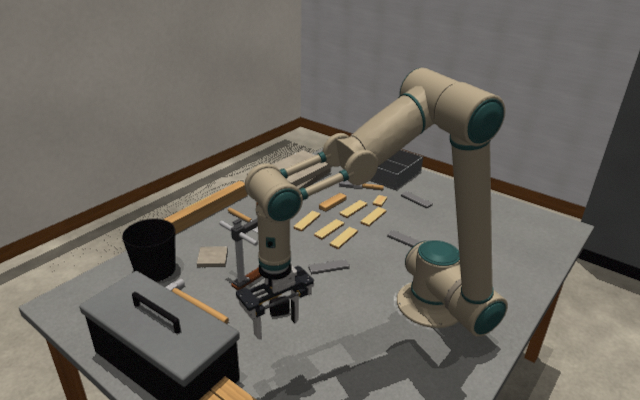

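Top view: the candidates are five pale-yellow strips at (349,180), (352,207), (350,228), (402,202) and (404,228). The look-alikes are the short offcut (437,213), the orange block (396,177) and grey pieces at (303,245), (391,279) and (468,243). The station is at about (260,202), with its bar to the left (+y). I'll take a close crop of both areas.

```bash
cat > h.py <<'E'
from station import arm, planner, eyes
import cv2,numpy as np
from scipy.spatial.transform import Rotation as Ro
def K(n):
    p=eyes.camera_params(n); f=200/np.tan(np.radians(p["fovy"]/2)); return p,f
def ray(n,uv,z):
    p,f=K(n); uv=np.atleast_2d(np.asarray(uv,float))
    d=np.c_[(uv[:,0]-p["cx"])/f,(uv[:,1]-p["cy"])/f,np.ones(len(uv))]@p["R"]
    C=-p["R"].T@p["t"]; return C+d*((z-C[2])/d[:,2])[:,None]
def proj(n,X):
    p,f=K(n); c=np.atleast_2d(X)@np.asarray(p["R"]).T+p["t"]; return c[:,:2]/c[:,2:]*f+[p["cx"],p["cy"]]
def down(a):  # jaw axis at world angle a
    x=np.array([np.cos(a),np.sin(a),0]);z=np.array([0,0,-1.]);return Ro.from_matrix(np.c_[x,np.cross(z,x),z]).as_rotvec()
def pieces(img=None):
    """yellow/orange blobs: centre, yaw of the long axis from world y, size"""
    im=eyes.grab_frame("top") if img is None else img
    hsv=cv2.cvtColor(im,cv2.COLOR_RGB2HSV)
    m=((hsv[...,0]>8)&(hsv[...,0]<40)&(hsv[...,1]>75)&(hsv[...,2]>110)).astype(np.uint8)
    m[:, :322]=0; m[:,450:]=0; m[:160]=0; m[245:]=0
    out=[]
    for c in cv2.findContours(m,cv2.RETR_EXTERNAL,cv2.CHAIN_APPROX_NONE)[0]:
        if cv2.contourArea(c)<60: continue
        mk=np.zeros_like(m);cv2.drawContours(mk,[c],-1,1,-1);v,u=np.nonzero(mk)
        hue=np.median(hsv[...,0][mk>0]); z=22 if hue<22 else 12
        P=ray("top",np.c_[u,v],z)[:,:2]; ctr=P.mean(0); w,V=np.linalg.eigh(np.cov((P-ctr).T)); a=V[:,1]*np.sign(V[1,1])
        out.append((ctr.round(1),round(float(np.arctan2(-a[0],a[1])),3),np.sqrt(12*w).round(0),hue,(int(u.mean()),int(v.mean()))))
    return out
E
python3 - <<'E'
from h import *
im=cv2.imread("pics/top0.png")
for p in pieces(im[:,:,::-1].copy()):print(p)
cv2.imwrite("pics/c1.png",cv2.resize(im[160:250,200:450],None,fx=3.2,fy=3.2,interpolation=cv2.INTER_CUBIC))
c=cv2.resize(im[165:230,200:295],None,fx=8,fy=8,interpolation=cv2.INTER_CUBIC);cv2.imwrite("pics/c2.png",c)
E
```

```text
(array([ 613.2, -297.2]), -0.068, array([ 36., 129.]), np.float64(20.0), (394, 176))
```

View pics/c1.png

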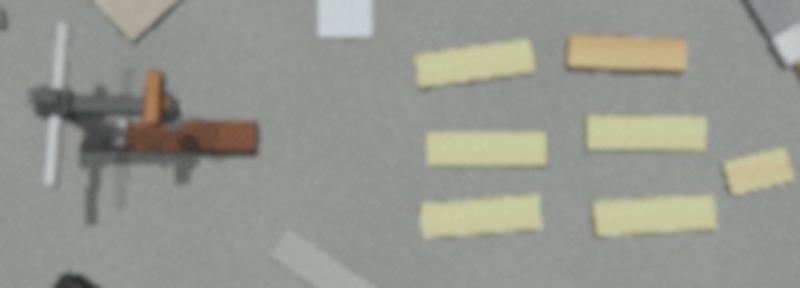

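View pics/c2.png

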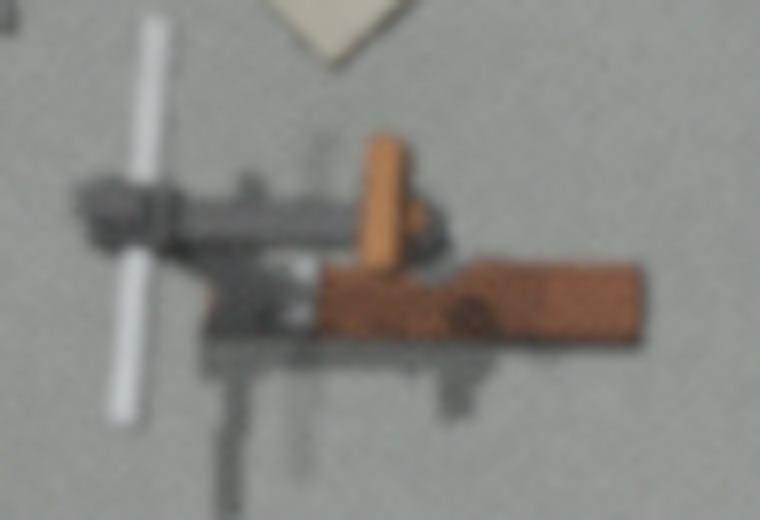

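The crops confirm the choice: five full-length yellow strips, the orange block at (394,176) and the offcut at the right (437,213). The station's bearer is brown. I'll fit the station pose and relax the strip colour thresholds.

```bash
sed -i 's/(hsv\[...,1\]>75)/(hsv[...,1]>45)/; s/<22 else/<24 else/' h.py
python3 - <<'E'
from h import *
im=cv2.imread("pics/top0.png")[:,:,::-1].copy()
for p in pieces(im):print(p)
a=im.astype(int); rb=a[...,0]-a[...,2]
for c in (262,268,274):print(c,[tuple(a[r,c]) [0::2] for r in range(194,212)])
for r in (200,203,206):print(r,[tuple(a[r,c])[0::2] for c in range(272,285)])
E
```

```text
(array([ 421.8, -321.1]), 0.025, array([ 36., 137.]), np.float64(30.0), (404, 227))
(array([ 426.4, -119.1]), 0.048, array([ 36., 133.]), np.float64(30.0), (349, 227))
(array([ 469.8, -444.4]), 0.217, array([36., 74.]), np.float64(25.0), (436, 213))
(array([ 503.8, -131.8]), -0.015, array([ 36., 135.]), np.float64(30.0), (352, 206))
(array([ 518.7, -315.5]), -0.073, array([ 37., 137.]), np.float64(29.0), (400, 201))
(array([ 608.8, -119.7]), 0.112, array([ 37., 138.]), np.float64(29.0), (347, 179))
(array([ 613.2, -298.8]), -0.07, array([ 43., 140.]), np.float64(20.0), (395, 176))
262 [(np.int64(147), np.int64(147)), (np.int64(145), np.int64(144)), (np.int64(133), np.int64(129)), (np.int64(122), np.int64(104)), (np.int64(113), np.int64(72)), (np.int64(113), np.int64(65)), (np.int64(113), np.int64(63)), (np.int64(109), np.int64(60)), (np.int64(105), np.int64(57)), (np.int64(100), np.int64(55)), (np.int64(95), np.int64(53)), (np.int64(86), np.int64(54)), (np.int64(74), np.int64(50)), (np.int64(70), np.int64(60)), (np.int64(86), np.int64(84)), (np.int64(114), np.int64(112)), (np.int64(1
[... 1724 characters left out ...]
65)), (np.int64(124), np.int64(68)), (np.int64(124), np.int64(68)), (np.int64(127), np.int64(68)), (np.int64(114), np.int64(69)), (np.int64(104), np.int64(90)), (np.int64(125), np.int64(123)), (np.int64(141), np.int64(142)), (np.int64(147), np.int64(147)), (np.int64(144), np.int64(145))]
206 [(np.int64(107), np.int64(61)), (np.int64(106), np.int64(59)), (np.int64(109), np.int64(61)), (np.int64(108), np.int64(60)), (np.int64(107), np.int64(59)), (np.int64(110), np.int64(61)), (np.int64(105), np.int64(60)), (np.int64(97), np.int64(70)), (np.int64(110), np.int64(103)), (np.int64(134), np.int64(134)), (np.int64(145), np.int64(145)), (np.int64(147), np.int64(147)), (np.int64(147), np.int64(146))]
```

Run:
```python
from h import *
from scipy.optimize import least_squares
L=lambda p,q:np.c_[p[0]+np.cos(p[2])*q[:,0]-np.sin(p[2])*q[:,1],p[1]+np.sin(p[2])*q[:,0]+np.cos(p[2])*q[:,1],q[:,2]]
E=[((262,197.0),18),((268,197.35),18),((274,197.6),18),((268,206.4),-18),((274,206.8),-18)]
ends=[(279.5,200),(279.6,203)]
cb=np.array([[218.9,166.8],[214.8,217.3]]); hd=np.array([[200+387/8-.4,165+137/8-.4],[200+378/8-.4,165+270/8-.4]])
def inv(p,X):
    d=X[:,:2]-p[:2];c,s=np.cos(p[2]),np.sin(p[2]);return np.c_[c*d[:,0]+s*d[:,1],-s*d[:,0]+c*d[:,1]]
def res(p):
    r=[inv(p,ray("top",uv,36))[0,0]-x for uv,x in E]+[inv(p,ray("top",uv,36))[0,1]+40 for uv in ends]
    c=proj("top",L(p,np.array([[85,140,p[3]],[-85,140,p[3]]])))-cb
    h=proj("top",L(p,np.array([[27,30,p[3]+60],[-27,30,p[3]+60]])))-hd
    return np.r_[r,3.5*c.ravel(),1.5*h.ravel()]
s=least_squares(res,[500,250,0,215]);print(s.x,s.fun.round(1))
```

```text
[ 5.27705391e+02  1.79324192e+02 -6.19524484e-02  2.17451815e+02] [ 0.  -0.6 -0.8  1.3  0.5  0.1 -0.9  1.1 -1.2  0.5  1.8 -1.  -1.5 -1.1
 -0.6]
```

```bash
cat >> h.py <<'E'
try: S=np.load("S.npy")
except Exception: S=np.array([527.7,179.3,-0.062])
def W(q,p=None):
    p=S if p is None else p
    c,s=np.cos(p[2]),np.sin(p[2]); return np.array([p[0]+c*q[0]-s*q[1],p[1]+s*q[0]+c*q[1],q[2]])
def st():
    o=arm.observe(); return round(float(o["t"]),1),o["eef_pos"].round(1) if hasattr(o["eef_pos"],"round") else o["eef_pos"],np.round(o["force"],1),round(float(o["opening"]),1)
E
python3 - <<'E'
from h import *
R=down(S[2])
arm.move_ptp([300,200,300],R)
arm.move_ptp(W([0,-28,120]),R); 
arm.grip(70,5)
arm.move_linear(W([0,-28,18]),rate=120); print(st())
for o in (50,46,44,42,40,39,38,37,36,34):
    arm.grip(o,5); print(o,st())
E
```

```text
(4.2, array([526.6, 151.5,  18.5]), array([ 0.4, -0.2, -0.4]), 70.2)
50 (4.8, array([526. , 151.4,  18.1]), array([0.2, 0.4, 0.1]), 50.0)
46 (5.1, array([525.9, 151.3,  18. ]), array([-0.8,  0.1,  0.3]), 46.0)
44 (5.3, array([526. , 151.3,  18. ]), array([ 0. , -1. , -0.2]), 44.1)
42 (5.6, array([526. , 151.3,  18. ]), array([ 1. ,  0.9, -0.2]), 42.2)
40 (5.8, array([526. , 151.4,  18. ]), array([ 1. , -0.1,  0.2]), 39.5)
39 (6.1, array([526. , 151.3,  18. ]), array([-0.1,  0.1,  0.6]), 38.9)
38 (6.3, array([526. , 151.3,  18. ]), array([-1. , -0.3, -0. ]), 38.2)
37 (6.5, array([526. , 151.4,  18. ]), array([-0.1,  0.1, -1.3]), 37.1)
36 (6.8, array([526.2, 151.3,  18. ]), array([ 0.4, -0.7, -0.2]), 36.0)
34 (7.0, array([526.2, 151.3,  18. ]), array([ 1. , -0.4, -0.9]), 35.9)
```

The squeeze centred the bearer to within 0.2 mm, so the pose is good. Next is the first strip.

```bash
cat >> h.py <<'E'
D=-48
def pick(near,block=False,f=40):
    ps=pieces(); c=[p for p in ps if (p[3]<24)==block and 128<p[2][1]<150 and p[2][0]<50]
    p=min(c,key=lambda p:np.hypot(*(p[0]-near))); print("pick",p[:3],len(c))
    P=np.array([*p[0],p[1]]); R=down(p[1]); zt=6 if block else 3
    arm.grip(60,f); arm.move_ptp(W([0,D,120],P),R); arm.move_linear(W([0,D,zt],P),rate=130)
    arm.grip(20,f); arm.move_linear(W([0,D,60],P),rate=120); print("held",st()); return zt
def place(top,zt):
    R=down(S[2]); z=top+zt
    arm.move_ptp(W([0,D-135,max(z+12,70)]),R); 
    if z+12<70: arm.move_linear(W([0,D-135,z+12]),R,rate=150)
    print("in",st())
    arm.move_linear(W([0,D,z+8]),R,rate=130); arm.move_linear(W([0,D,z+0.3]),R,rate=30); print("down",st())
    arm.grip(54); arm.sleep(.2)
    arm.move_linear(W([0,D-20,z+45]),R,rate=150)
def snap(name,box=None,k=1):
    im=eyes.grab_frame("top" if "top" in name else "side")
    if box: u,v,w,h=box; im=cv2.resize(im[v:v+h,u:u+w],None,fx=k,fy=k,interpolation=cv2.INTER_CUBIC)
    cv2.imwrite("pics/"+name+".png",im[:,:,::-1])
E
python3 - <<'E'
from h import *
np.save("S.npy",[527.9,179.3,-0.062])
E
python3 - <<'E'
from h import *
arm.grip(60); arm.move_linear(W([0,-48,80]))
zt=pick([504,-132]); place(36,zt)
arm.move_ptp([420,-100,250],down(0)); print(st())
for p in pieces():print(p)
a=eyes.grab_frame("top");b=eyes.grab_frame("side")
x,y=proj("side",W([0,0,40]))[0].astype(int); print(x,y)
A=cv2.resize(a[170:230,210:300],(720,480)); 
y0=max(y-40,0);B=cv2.resize(b[y0:y0+80,x-60:x+60],(720,480),interpolation=cv2.INTER_CUBIC)[:,:]
cv2.imwrite("pics/p1.png",cv2.resize(np.vstack([A,B]),(450,600))[:,:,::-1])
E
```

```text
pick (array([ 503.9, -131.2]), -0.022, array([ 36., 136.])) 5
held (11.7, array([ 502.3, -179. ,   59.5]), array([-0.7, -0.3, -1. ]), 39.5)
in (12.7, array([515.7,  -4.8,  50.2]), array([ 0.1, -0.2, -0.2]), 40.0)
down (14.3, array([524.6, 131.3,  38.9]), array([ 0.1, -0.3, -0.1]), 20.0)
(16.8, array([420. , -99.3, 249. ]), array([ 0.1,  0.4, -0.8]), 54.4)
(array([424.3, -64.1]), 1.376, array([31., 43.]), np.float64(19.0), (334, 228))
(array([ 421.9, -320.9]), 0.023, array([ 37., 137.]), np.float64(30.0), (403, 227))
(array([ 469.8, -444.5]), 0.196, array([36., 74.]), np.float64(26.0), (436, 213))
(array([ 517.4, -332.4]), -0.061, array([ 37., 103.]), np.float64(30.0), (405, 201))
(array([ 614.6, -156.8]), -0.092, array([33., 70.]), np.float64(30.0), (357, 177))
(array([ 613.3, -298.8]), -0.07, array([ 43., 140.]), np.float64(20.0), (395, 176))
270 256
```

View pics/p1.png

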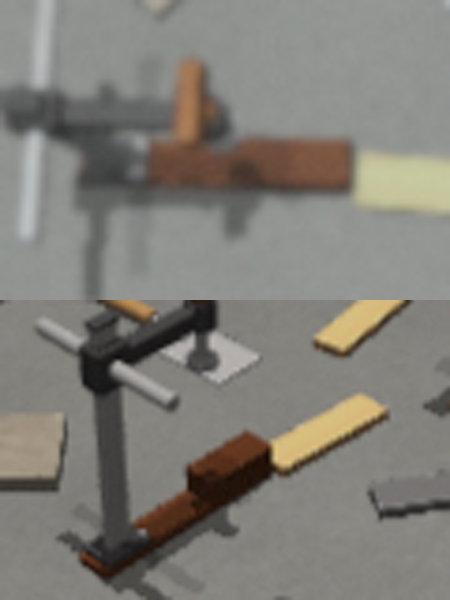

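The strip was lost on the way in (fingers closed to 20), probably the slackened grip. It lies flat on the table just off the bearer's free end. I'll pick it up again with a firmer grip.

```bash
sed -i 's/m\[:, :322\]=0/m[:, :282]=0/; s/f=40/f=60/' h.py
cat >> h.py <<'E'
def look(name):
    a=eyes.grab_frame("top");b=eyes.grab_frame("side")
    A=cv2.resize(a[175:225,215:295],(400,250),interpolation=cv2.INTER_CUBIC)
    B=cv2.resize(b[200:300,210:330],(480,400),interpolation=cv2.INTER_CUBIC)
    o=np.zeros((400,880,3),np.uint8);o[:250,:400]=A;o[:,400:]=B;cv2.imwrite("pics/"+name+".png",cv2.resize(o,(800,364))[:,:,::-1])
E
python3 - <<'E'
from h import *
zt=pick([527,40]); place(36,zt)
arm.move_ptp([300,-20,300],down(0)); print(st())
for p in pieces():print(p)
look("p2")
E
```

```text
pick (array([508.3,  67.1]), -0.135, array([ 37., 137.])) 2
held (20.3, array([501.2,  19.6,  59.6]), array([-0.1, -0.3, -1.5]), 39.4)
in (20.8, array([514.3,  -2.6,  49.5]), array([ 1. ,  0.5, -0.4]), 39.0)
down (22.4, array([525.2, 130.8,  39.5]), array([ 0.4, -0.9,  3. ]), 39.0)
(24.8, array([300.5, -19.8, 299.2]), array([-0.1, -0. ,  0. ]), 54.1)
(array([ 427.2, -121.4]), 0.026, array([ 36., 130.]), np.float64(30.0), (350, 227))
(array([ 421.6, -321. ]), 0.025, array([ 36., 136.]), np.float64(29.0), (403, 227))
(array([ 469.5, -444.2]), 0.225, array([36., 75.]), np.float64(25.0), (436, 213))
(array([ 518.8, -315.3]), -0.066, array([ 37., 137.]), np.float64(29.0), (400, 201))
(array([ 608.3, -119.7]), 0.103, array([ 36., 138.]), np.float64(29.0), (347, 179))
(array([ 613.4, -298.9]), -0.07, array([ 43., 140.]), np.float64(20.0), (395, 176))
```

View pics/p2.png

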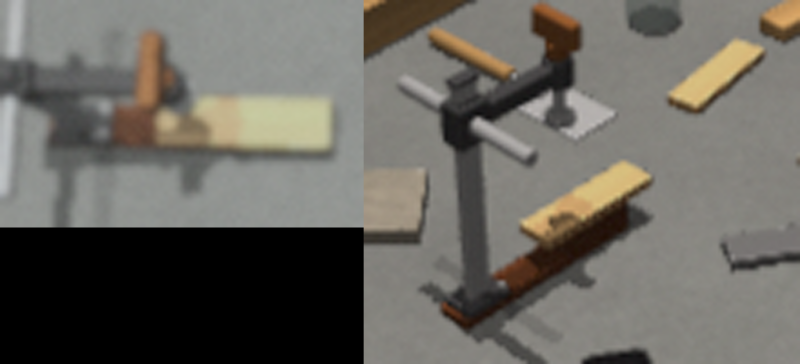

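The first strip lies squarely on the bearer. I'll add hold checks and continue with the next strips.

```bash
cat >> h.py <<'E'
def place(top,zt):
    R=down(S[2]); z=top+zt; w=lambda: arm.observe()["opening"]
    arm.move_ptp(W([0,D-135,max(z+12,70)]),R)
    if z+12<70: arm.move_linear(W([0,D-135,z+12]),R,rate=150)
    if w()<36: raise SystemExit("LOST before in")
    arm.move_linear(W([0,D,z+8]),R,rate=130)
    if w()<36: raise SystemExit("LOST at in")
    arm.move_linear(W([0,D,z+0.5]),R,rate=30); print("down",st())
    arm.grip(54); arm.sleep(.2); arm.move_linear(W([0,D-20,z+45]),R,rate=150)
def stackend(top):
    a=eyes.grab_frame("top").astype(int); u,v=proj("top",W([0,-60,top]))[0]; r=slice(int(v)-2,int(v)+3)
    b=a[r,int(u):int(u)+20].mean(0); b=b[:,0]-b[:,2]; e=int(u)+np.nonzero(b<b[0]/2)[0][0]; i=e-int(u)
    e=e-1+(b[i-1]-b[0]/2)/(b[i-1]-b[i]); print("end u",round(e,2),"expected",proj("top",W([0,-70,top]))[0].round(2))
E
python3 - <<'E'
from h import *
stackend(48)
for n,near in((1,[608,-120]),(2,[427,-120])):
    zt=pick(near); place(36+12*n,zt)
    arm.move_ptp([300,-20,300],down(0)); print(st()); stackend(48+12*n)
for p in pieces():print(p)
look("p3")
E
```

```text
end u 287.6 expected [287.09 202.01]
pick (array([ 608.5, -119.8]), 0.104, array([ 37., 139.])) 4
held (29.0, array([ 612.9, -167.3,   59.5]), array([-0.7,  0.6, -0.7]), 39.1)
down (31.6, array([525.2, 130.8,  51.6]), array([-0.7, -0.7,  2.3]), 39.1)
(34.0, array([300.5, -19.8, 299.3]), array([-0.1, -0.2, -0.5]), 53.8)
end u 287.59 expected [286.74 201.49]
pick (array([ 427.1, -121.5]), 0.019, array([ 36., 130.])) 3
held (37.7, array([ 427.5, -169.2,   59.6]), array([ 0.1, -0.4, -1.9]), 39.3)
down (40.0, array([525.1, 130.8,  63.5]), array([-0.2, -1.3,  1.2]), 39.1)
(42.4, array([300.5, -19.8, 299.3]), array([0. , 0.1, 0.2]), 53.8)
end u 287.71 expected [286.38 200.97]
(array([ 421.9, -321.3]), 0.019, array([ 36., 137.]), np.float64(30.0), (404, 227))
(array([ 469.7, -444.4]), 0.205, array([36., 74.]), np.float64(25.0), (436, 213))
(array([ 518.7, -315.3]), -0.063, array([ 37., 138.]), np.float64(29.0), (400, 201))
(array([ 613.2, -298.8]), -0.07, array([ 43., 140.]), np.float64(20.0), (395, 176))
```

View pics/p3.png

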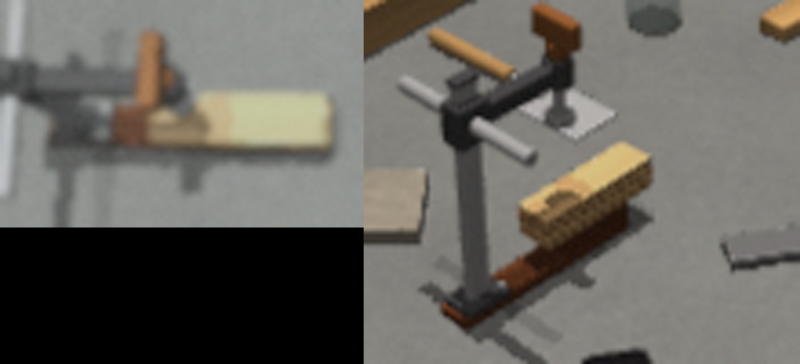

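Three strips are stacked neatly. Two more strips, then the block.

Run:
```python
from h import *
for n,near in((3,[518,-315]),(4,[422,-321])):
    zt=pick(near); place(36+12*n,zt)
    arm.move_ptp([300,-20,300],down(0)); print(st()); stackend(48+12*n)
for p in pieces():print(p)
look("p4")
```

```text
pick (array([ 518.7, -314.9]), -0.067, array([ 37., 137.])) 2
held (46.8, array([ 515.1, -362.4,   59.5]), array([ 0.8, -0.8, -0.1]), 39.2)
down (49.7, array([525.1, 130.8,  75.6]), array([ 1. , -0.6,  2.6]), 39.1)
(52.0, array([300.5, -19.9, 299.3]), array([ 1.2,  0.1, -0.5]), 53.9)
end u 287.64 expected [286.01 200.43]
pick (array([ 421.7, -321.2]), 0.028, array([ 36., 137.])) 1
held (56.1, array([ 422.6, -368.8,   59.6]), array([-0.2,  0.3, -1.2]), 38.8)
down (59.1, array([525.2, 130.8,  87.5]), array([-0.5, -0.4,  1. ]), 39.0)
(61.5, array([300.5, -19.9, 299.3]), array([ 0.8,  0.8, -0.2]), 54.1)
end u 287.56 expected [285.64 199.88]
(array([ 469.5, -444.1]), 0.234, array([36., 75.]), np.float64(25.0), (436, 213))
(array([ 613.4, -298.9]), -0.07, array([ 43., 140.]), np.float64(20.0), (395, 176))
```

View pics/p4.png

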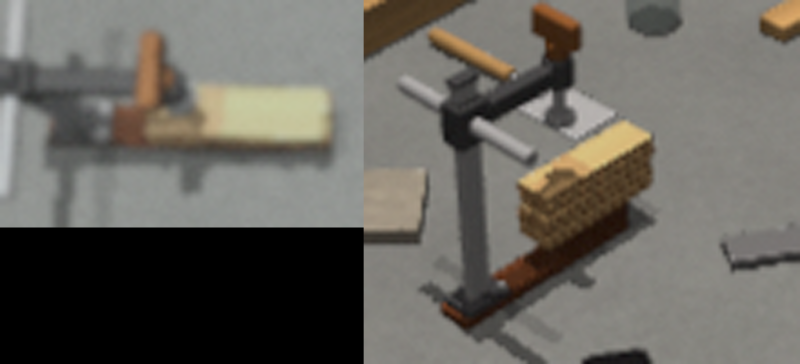

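All five strips are stacked squarely. Now the block.

Run:
```python
from h import *
zt=pick([613,-299],True); place(96,zt)
arm.move_ptp([300,-20,300],down(0)); print(st()); 
for p in pieces():print(p)
look("p5")
```

```text
pick (array([ 613.4, -298.9]), -0.07, array([ 43., 140.])) 1
held (65.9, array([ 609.5, -346.5,   59.5]), array([-0.2,  1.2, -1.7]), 39.5)
down (68.8, array([525.2, 130.8, 102.7]), array([-0.3, -1.6,  1.3]), 39.4)
(71.1, array([300.6, -19.8, 299.4]), array([ 0.4, -0.7,  0.7]), 53.7)
(array([ 469.5, -444.1]), 0.215, array([36., 75.]), np.float64(25.0), (436, 213))
```

View pics/p5.png

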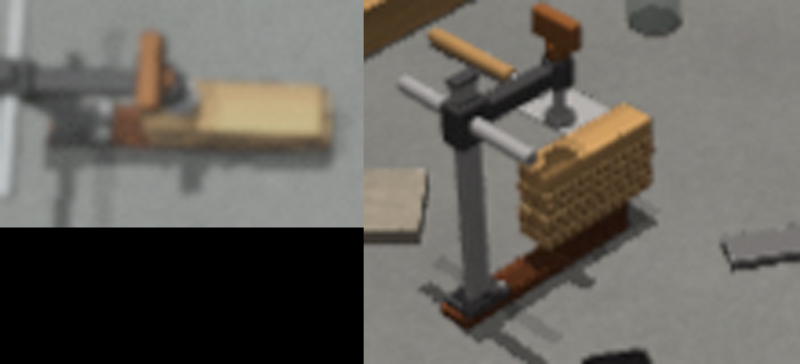

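The block is squarely on top. Now I'll push the jaw down by its cross bar, watching the force.

```bash
cat > push.py <<'E'
from h import *
R=down(S[2])
def fz(n=4):
    v=[]
    for _ in range(n): arm.sleep(.02); v.append(arm.observe()["force"][2])
    return np.mean(v)
arm.grip(0,30)
arm.move_ptp(W([-62,140,330]),R); arm.move_linear(W([-62,140,236]),R,rate=120)
b=fz(8); print("base",b)
z=236; log=[]
while z>160:
    z-=2 if z>183 else .5
    arm.move_linear(W([-62,140,z]),R,rate=40); f=fz()-b; log.append((z,round(f,1)))
    if f>9.6: break
print(log); print(st())
E
python3 push.py
```

```text
base 0.35023002140768766
[(234, np.float64(-0.3)), (232, np.float64(-0.4)), (230, np.float64(-0.5)), (228, np.float64(-0.4)), (226, np.float64(-0.2)), (224, np.float64(-0.5)), (222, np.float64(0.3)), (220, np.float64(-0.5)), (218, np.float64(0.7)), (216, np.float64(2.2)), (214, np.float64(1.9)), (212, np.float64(1.7)), (210, np.float64(1.9)), (208, np.float64(1.8)), (206, np.float64(1.7)), (204, np.float64(1.7)), (202, np.float64(1.8)), (200, np.float64(0.9)), (198, np.float64(1.3)), (196, np.float64(1.3)), (194, np.float64(1.2)), (192, np.float64(1.6)), (190, np.float64(1.2)), (188, np.float64(1.7)), (186, np.float64(1.8)), (184, np.float64(1.7)), (182, np.float64(1.3)), (181.5, np.float64(2.9)), (181.0, np.float64(3.9)), (180.5, np.float64(4.9)), (180.0, np.float64(5.5)), (179.5, np.float64(5.9)), (179.0, np.float64(7.0)), (178.5, np.float64(6.7)), (178.0, np.float64(7.0)), (177.5, np.float64(7.6)), (177.0, np.float64(7.3)), (176.5, np.float64(8.1)), (176.0, np.float64(8.5)), (175.5, np.float64(8.6)), (175.0, np.float64(9.1)), (174.5, np.float64(9.2)), (174.0, np.float64(9.6)), (173.5, np.float64(9.9))]
(88.6, array([474.7, 323.5, 175. ]), array([-0.8,  0.7,  9.9]), 0.4)
```

Contact with the block came at about z 182, with 9.9 N at the end and about 7 mm of dip, which is roughly 0.06 rad of tilt. I'll retreat and look at the clamp and handle.

Run:
```python
from h import *
arm.move_linear(W([-62,140,330]),rate=200)
arm.move_ptp([300,-20,300],down(0)); print(st()); 
a=eyes.grab_frame("top");b=eyes.grab_frame("side")
A=cv2.resize(a[165:225,205:295],(540,360),interpolation=cv2.INTER_CUBIC)
B=cv2.resize(b[205:285,220:310],(540,480),interpolation=cv2.INTER_CUBIC)[:360]
cv2.imwrite("pics/p6.png",cv2.resize(np.hstack([A,B]),(800,267))[:,:,::-1])
print("expected handle top ctr",proj("top",W([0,32.7,233])), "ends",proj("top",np.array([W([27,32.7,233]),W([-27,32.7,233])])))
hs=cv2.cvtColor(a,cv2.COLOR_RGB2HSV); m=(hs[...,1]>120)&(hs[...,0]<17)&(hs[...,2]>110)
m[:,:235]=0;m[:,262:]=0;m[:180]=0;m[225:]=0
v,u=np.nonzero(m);print(len(u),u.mean(),v.mean(),v.min(),v.max(),ray("top",(u.mean(),v.mean()),228))
```

```text
(91.0, array([300.7, -19.9, 300.1]), array([-0. , -0.7,  0.1]), 0.4)
expected handle top ctr [[248.90643373 191.88634523]] ends [[249.47109899 183.6359744 ]
 [248.33742287 200.20021013]]
48 249.0 193.35416666666666 186 200 [[526.08715292 212.66656083 228.        ]]
```

View pics/p6.png

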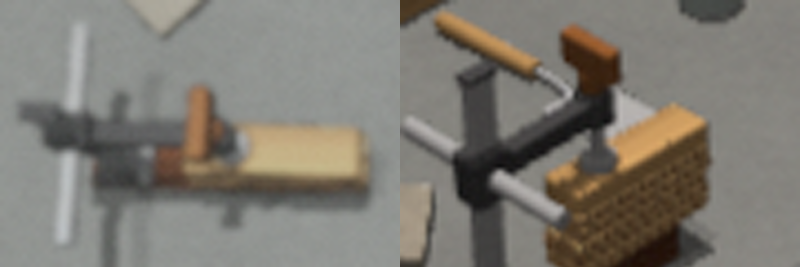

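The foot bears on the block, the jaw is tilted, and the handle is where I expected (about (249,192)). Next I'll grip the handle and turn it in two strokes.

Run:
```python
from h import *
y=31.5
Y=S[2]+np.pi/2; N=7; d=np.pi*0.75/N
def stroke(a0,z0):
    arm.grip(45,20); arm.move_ptp(W([0,y,300]),down(a0)); arm.move_linear(W([0,y,z0]),rate=120)
    for o in (24,18,0): arm.grip(o,20); print("grip",o,st())
    t=0
    for i in range(N):
        t+=d; arm.move_ptp(W([0,y,z0-1.2*t]),down(a0-t))
    o=arm.observe(); print("end",st(),np.round(o["joint_pos"],2),np.round(o["ft_torque"],2))
    arm.grip(45); arm.move_linear(W([0,y,300]),rate=150); return z0-1.2*t
for a in (Y,Y-N*d,Y+np.pi-N*d,Y+np.pi-2*N*d):
    j=planner.ik(W([0,y,214]),down(a)); print(None if j is None else np.round(j,2))
z=stroke(Y,214)
arm.move_ptp([300,-20,300],down(0))
a=eyes.grab_frame("top");b=eyes.grab_frame("side")
A=cv2.resize(a[165:225,205:295],(540,360),interpolation=cv2.INTER_CUBIC)
B=cv2.resize(b[205:285,220:310],(540,480),interpolation=cv2.INTER_CUBIC)[:360]
cv2.imwrite("pics/p7.png",cv2.resize(np.hstack([A,B]),(800,267))[:,:,::-1]); print(z,st())
```

```text
[ 0.26  0.26  1.5  -0.    1.38 -1.25]
[ 0.26  0.26  1.5  -0.    1.38  1.1 ]
[ 0.26  0.26  1.5  -0.    1.38 -2.04]
[ 0.26  0.26  1.5  -0.    1.38  0.32]
grip 24 (94.6, array([529.9, 210.8, 214.1]), array([ 0.1, -0.8,  0.5]), 24.2)
grip 18 (94.9, array([530. , 212.8, 214. ]), array([-0.1,  5.3, -1.5]), 18.2)
grip 0 (95.1, array([530. , 213.7, 214. ]), array([-0.7,  8.1, -2.5]), 15.3)
end (98.0, array([531.5, 213.5, 213.6]), array([-1.3,  6.8,  8.4]), 15.1) [0.26 0.26 1.5  0.   1.37 1.1 ] [ 0.83 -0.07  0.04]
211.17256661176918 (100.8, array([300.7, -19.9, 299.9]), array([-0.4, -0.1,  0.1]), 45.3)
```

View pics/p7.png

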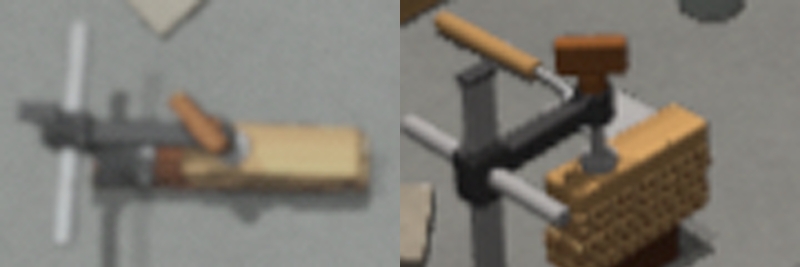

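The handle has turned about 135° clockwise: its long axis now runs upper left to lower right in the top view, and the stack is undisturbed. It did not sink, because the jaw tilts up instead, and it sat about 2.5 mm further toward the bar. I'll adjust for the second stroke.

Run:
```python
from h import *
y=34.3
N=7; d=np.pi*0.75/N; a0=S[2]+np.pi/2+np.pi-N*d; z0=214.5
arm.grip(45,20); arm.move_ptp(W([0,y,300]),down(a0)); arm.move_linear(W([0,y,z0]),rate=120)
for o in (24,0): arm.grip(o,20); print("grip",o,st())
for i in range(N): arm.move_ptp(W([0,y,z0]),down(a0-(i+1)*d))
o=arm.observe(); print("end",st(),np.round(o["joint_pos"],2),np.round(o["ft_torque"],2))
arm.grip(45); arm.move_linear(W([0,y,300]),rate=150)
arm.move_ptp([300,-20,300],down(0)); print(st())
for p in pieces():print(p)
a=eyes.grab_frame("top");b=eyes.grab_frame("side")
A=cv2.resize(a[165:225,205:295],(540,360),interpolation=cv2.INTER_CUBIC)
B=cv2.resize(b[205:285,220:310],(540,480),interpolation=cv2.INTER_CUBIC)
o=np.zeros((480,1080,3),np.uint8);o[:360,:540]=A;o[:,540:]=B
cv2.imwrite("pics/p8.png",cv2.resize(o,(800,356))[:,:,::-1])
```

```text
grip 24 (104.0, array([530. , 213.6, 214.5]), array([-0.1,  0.7, -0.4]), 23.8)
grip 0 (104.3, array([530.2, 213.7, 214.5]), array([-0.2,  0.6, -0.3]), 14.8)
end (107.2, array([530.4, 214.6, 214.5]), array([-0.2,  5.8, -2.5]), 15.2) [0.26 0.27 1.5  0.   1.38 0.32] [ 0.76 -0.17 -0.03]
(109.8, array([300.9, -19.9, 300.1]), array([ 0.4, -0.9,  0. ]), 45.0)
(array([ 469.7, -443.9]), 0.22, array([36., 74.]), np.float64(26.0), (436, 213))
```

View pics/p8.png

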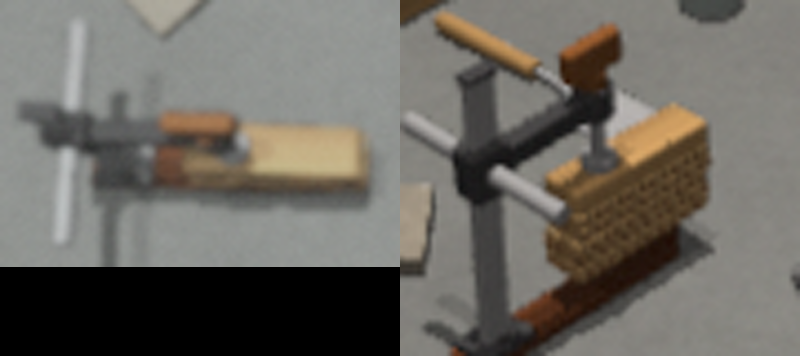

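The handle now lies along the station's y, 270° from where it started. The foot is on the block, the stack is square, and the offcut hasn't moved. I'll hand in.

```bash
python3 -c "
from h import *
arm.sleep(.5);print(arm.hand_in(),st())"
```

```text
the job is handed in; nothing more can be done
the job is handed in; nothing more can be done
```

The job is done and handed in at about 110 s. All five full-length strips are stacked along the bearer, with the block last on top, and the stack is clamped.

- **Dropped strip:** the first strip slipped out of the grip as it went in over the bearer. It fell flat on the table; I picked it up again and placed it first in the stack.
- **Jaw:** I pushed it down by the cross bar until the foot bore on the block. The push ended at about 9.9 N, and the cross bar dipped about 7 mm after contact, which is roughly 0.06 rad of tilt.
- **Screw:** I turned the handle clockwise in two strokes of 135°, about 4.7 rad in all.

**Last checks:** the final pictures show a square stack, the foot on the block, the jaw still tilted and the handle a quarter turn off its start line, as three quarters of a turn should leave it. The offcut's measured position was unchanged.

**Not fully as expected:**
- The handle did not sink as I allowed for in the first stroke, so the gripper pressed on it with about 8 N. Nothing shifted.
- The handle also sat about 2.5 mm nearer the bar than I estimated, so I corrected that for the second stroke.
- I did not measure the final tilt separately.
- My readings of the stack's free end drifted up to 2 pixels from expected as it grew. I put that down to the lower strips' end faces showing, since the pictures show the ends in line.

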